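# Open the condiment jar in its holder on the buffet

## Robot

A 6-joint arm with a two-finger parallel gripper is mounted at the origin on the work surface. World frame = base frame: x ahead of the robot, y to its left, z up, the work surface at z = 0. Lengths are in m, angles in rad, forces in N, time in s.
With the tool pointing down it reaches from about 0.4 to 0.825 m from the base axis. Payload 7 kg.
Tool frame: the origin (TCP) lies at the very end of the fingers, on their centre line; the grasp point (between the pads) lies 19 mm behind it; z points along the fingers, y is the direction in which the jaws open and shut (so a half turn about z gives the same grasp; the last joint's range is limited). The gripper opens to 88 mm and grips with 3 to 60 N. Pads are 19 mm wide; open, the fingers measure 130 mm over their backs; the gripper's body (78 mm by 193 mm) begins 47 mm behind the grasp point.
Start: joints at [1.44, 0.359, 0.012, 0, -1.224, -0.288], TCP at [0.275, 0.617, 0.227] pointing down, gripper open.
Joint ranges: [-3.07, 3.07], [-1.43, 2.12], [-1.02, 1.25], [-3.03, 1.67], [-3.05, -0], [-3.03, 3.03]. Speed limits (rad/s): [2.39, 2.39, 3.01, 3.14, 3.14, 3.14].

## Interface

Orientations are given as [roll, pitch, yaw] about the fixed x, y, z axes, in that order (R = Rz(yaw) Ry(pitch) Rx(roll)).
In Python, from station import arm gives the robot as it stands.
- The arm moves only by the shell command python3 -m inch 'ROWS' [FORCE]. ROWS is text: rows parted by semicolons, each of 7 numbers parted by spaces: the closure, from 0 (fully open) to 1 (shut), then the shift along the tool's x, y, z each as a share of 300 mm, from -1 to 1, then the turn, a rotation vector about the tool's x, y, z each as a share of 60 degrees, from -1 to 1. In form: grip tx ty tz rx ry rz; .... A call has 1 to 12 rows; each row is the pose to reach, as a shift and turn from the pose commanded when the call began, along the tool's axes at that moment; what a row does not reach only later rows make up. A row lasts 1/10 s, in which the tool goes at most 50 mm and 8.59 degrees, less where a joint would pass 70% of its speed; a pose out of reach is approached as far as the arm can. A call with a number of a shift or a turn outside -1 to 1 is refused whole. A call with a gripper value outside its range is refused whole. The fingers move at their own pace and stop on an object; FORCE is the grip in N (left out, the last holds). Time passes only in rows, so rows that repeat a pose let the fingers close. It gives the time, the measured TCP pose, the force and the opening at its end, in the units of the state.
- arm.get_state(): the state, without advancing time (a new reading comes with each control period).
- arm.grab_frame(name): name is "scene" or "top" or "wrist"; returns a dict with "img" (384x512x3 uint8, red, green, blue), "range_z" (384x512 float32, m along the optical axis (not along the pixel's ray), 0 where there is no reading), "fx", "fy", "cx", "cy" (pixels), "extrinsics" (4x4, takes a point from world to camera coordinates); the wrist camera has in their place "tool_from_camera" (4x4, takes a point from camera to tool coordinates, whose origin is the TCP and whose axes are the flange's). Camera axes: x right, y up, looking along -z (the intrinsics and any distortion apply to the point x, -y, -z); pixel columns grow to the right and rows downward; lengths in m; the calibration is good to about 2 mm. A picture is of the moment at which its call begins: read the wrist's pose just before it.
- arm.job_done(): hands the job in, once; it reports no verdict.
The state is a dict: "t": time; "q": joint angles; "qd": joint speeds; "joint_efforts": joint torques, N m; "eef_pos": TCP position; "ee_rot": TCP orientation; "force": force on the tool from outside, world axes, zero at the start; "moment": the same for the moment, N m; "width": finger opening in m.
Only numpy, scipy, OpenCV 4.12 (cv2) and the standard library are available. Lean on these libraries where they do the work, as an engineer would, in place of code of your own. Each camera call takes 0.05 s, during which the arm holds its last target.

## Task

Pick up the closed jar with the red cap, set it fully down into the square wooden holder so that it cannot turn, and there unscrew the tight red cap anticlockwise until its threads come free. Lift the cap straight off and finish holding it in the gripper, level and still, about 2 cm clear above the mouth of the jar, with the jar left standing in the holder; do not put the cap down or let go. Leave the other things on the buffet where they stand.

Things in the scene. Friction and masses are not known exactly. Their poses are not given: they have to be found in the camera images.
- cap_center (a point): Red fluted screw cap, 58 mm diameter, 28 mm high, 60 g, white stripe on top along its +x. Point: its centre, half-way up. Starts screwed on, centre 110 mm above the jar's underside, x along the jar's x. Tight: a sprung seal pushes it up at 18 N (about 0.5 N m to turn). The closed jar can be lifted and carried by it. Raised 15 mm from screwed on, its lower edge clears the rim.
- jar_center (a point): White stoneware jar, square body 60 x 60 mm, 90 mm high, about 0.33 kg (varies); round neck on top, capped. Point: centre of the square body, 45 mm above the underside; z up, x and y square to the sides. With its cap 124 mm tall; the cap's lower edge is 6 mm above the body's flat top. Starts loose, upright on the table (z = 0), turned any way.
- jar_rim (a point): Mouth of the jar: centre of its rim, 110 mm above the underside, hidden while capped. Three lugs in the cap sit under three thread ramps on the neck: turned anticlockwise seen from above, the cap rises 1.5 mm and is free after 50 degrees relative to the jar; at 89 degrees the lugs meet the next stops. So lift straight up at 55 to 80 degrees.
- holder_in (a point): Light wooden holder fixed to the table, 95 x 95 mm, 43 mm high, with a square socket 65 x 65 mm. Point: centre of the socket floor, 8 mm above the table; x, y square to its sides. Straight walls 30 mm above the floor, then a 5 mm lead-in sloping out to 76 mm. The jar fits in any of four quarter turns and is then kept from turning, bar up to 10 degrees of play.
- jar_blue_center (a point): A second jar, same shape and size, with a blue cap: not to be touched. The point is its centre, 62 mm above the table.
- bowl_a: White bowl, 110 mm across, 50 mm high; origin at the centre of its underside. Bystander.
- bowl_b: White bowl, 110 mm across, 50 mm high; origin at the centre of its underside. Bystander.
- mill: Wooden pepper mill, 52 mm diameter, 127 mm high; origin at the centre of its underside. Bystander.
- tealight: Clear glass candle cup, 68 mm diameter, 60 mm high; origin at the centre of its underside. Bystander.
- spoon: Serving spoon lying on the table, handle to its own -x. Bystander.
- oil: Green glass oil bottle, 60 mm diameter, 170 mm high; origin at the centre of its underside. Bystander.
Not all that is in view belongs to the job. What is meant by the part that bears holder_in is not blue, and is the larger of those in its own colour.

How it is judged:
By the outcome, as a careful person would: the job done as asked, in the order asked, and still so for the second after the job is handed in, while the arm keeps its last pose, push and grip.
It also fails if it takes over 51 s, if anything falls off the work surface, if the arm or the gripper's body presses on something with over 40 N, if the wrist force passes 120 N, or if a joint passes its speed limit or range.

## Working session

There is one attempt and no reset: what is moved stays moved. The work goes in short steps, Python scripts to look and compute and a shell command to move; the robot and the scene stay as the last step left them, time stands still between calls to the robot, and variables do not carry over. Pictures are saved under pics/ and viewed, and the job is handed in when it is done.

```bash
ls; mkdir -p pics
python3 - <<'E'
from station import arm
import cv2,numpy as np
s=arm.get_state();print({k:np.round(v,3) for k,v in s.items()})
for n in("scene","top","wrist"):
    f=arm.grab_frame(n);np.savez(f'f0_{n}.npz',**f)
    cv2.imwrite(f'pics/0_{n}.png',f['img'][...,::-1])
    print(n,f['fx'],f['fy'],f['cx'],f['cy'],[k for k in f], np.round(f.get('extrinsics',f.get('tool_from_camera')),3).tolist())
E
```

```text
pics
{'t': np.float64(0.0), 'q': array([ 1.44 ,  0.359,  0.011, -0.   , -1.224, -0.288]), 'qd': array([-0.001, -0.   ,  0.002,  0.   ,  0.001, -0.   ]), 'joint_efforts': array([ 0.0000e+00, -5.8271e+01,  2.9304e+01,  6.9970e+00,  7.0000e-03,
       -0.0000e+00]), 'eef_pos': array([0.274, 0.616, 0.226]), 'ee_rot': array([ 3.14 , -0.   , -0.419]), 'force': array([ 0.868,  0.862, -0.714]), 'moment': array([-0.036, -0.009, -0.027]), 'width': np.float64(0.088)}
scene 360.13872053265385 360.13872053265385 256.8339124351454 193.28332660213115 ['img', 'range_z', 'fx', 'fy', 'cx', 'cy', 'extrinsics'] [[0.442, 0.897, 0.024, -0.279], [-0.51, 0.229, 0.829, 0.173], [0.738, -0.379, 0.559, -1.686], [0.0, 0.0, 0.0, 1.0]]
top 359.28419956977064 359.28419956977064 264.9038521572963 181.9209505094983 ['img', 'range_z', 'fx', 'fy', 'cx', 'cy', 'extrinsics'] [[-0.016, -1.0, -0.003, 0.055], [0.992, -0.016, 0.123, -0.534], [-0.123, -0.001, 0.992, -1.167], [0.0, 0.0, 0.0, 1.0]]
wrist 302.4884148415923 302.4884148415923 263.8009901415832 196.92580838150104 ['img', 'range_z', 'fx', 'fy', 'cx', 'cy', 'tool_from_camera'] [[-0.001, 0.953, 0.303, 0.083], [1.0, 0.001, -0.0, -0.001], [-0.0, 0.303, -0.953, -0.158], [0.0, 0.0, 0.0, 1.0]]
```

View pics/0_scene.png

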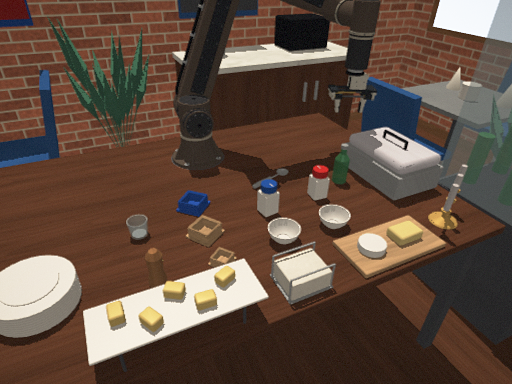

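View pics/0_top.png

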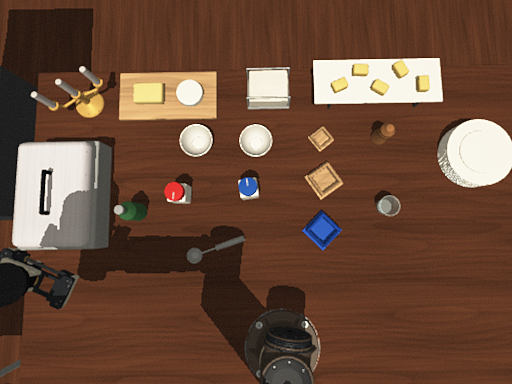

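View pics/0_wrist.png

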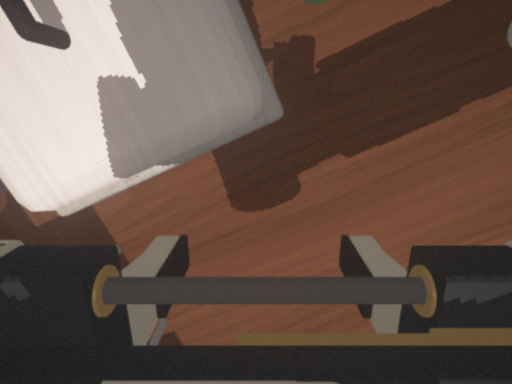

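The top view shows three holders: a large wooden one at (324,180), a small wooden one at (320,139) and a blue one at (322,229). The target is the one at (324,180), because it isn't blue and it's the larger of the two wooden ones. The red-capped jar is at (175,192) and the blue-capped jar at (248,186). I'll confirm this in an enlarged crop and measure.

```bash
cat > h.py <<'E'
import numpy as np,cv2
from scipy.spatial.transform import Rotation as R
def load(n): return dict(np.load(n))
def cam2world(f,tool=None):
    if 'extrinsics' in f: return np.linalg.inv(f['extrinsics'])
    return tool@f['tool_from_camera']
def tool(p,rpy):
    T=np.eye(4);T[:3,:3]=R.from_euler('xyz',rpy).as_matrix();T[:3,3]=p;return T
def rays(f,uv,T=None):
    uv=np.atleast_2d(uv).astype(float);M=cam2world(f,T)
    d=np.c_[(uv[:,0]-f['cx'])/f['fx'],-(uv[:,1]-f['cy'])/f['fy'],-np.ones(len(uv))]
    return M[:3,3],d@M[:3,:3].T
def onplane(f,uv,z,T=None):
    o,d=rays(f,uv,T);return o+d*((z-o[2])/d[:,2])[:,None]
def cloud(f,mask=None,T=None):
    z=f['range_z'];m=z>0
    if mask is not None:m&=mask
    v,u=np.nonzero(m);o,d=rays(f,np.c_[u,v],T);return o+d*z[v,u][:,None],np.c_[u,v]
def red(img):
    h=cv2.cvtColor(img,cv2.COLOR_RGB2HSV);return ((h[...,0]<8)|(h[...,0]>172))&(h[...,1]>170)&(h[...,2]>90)
def wood(img):
    h=cv2.cvtColor(img,cv2.COLOR_RGB2HSV);return (h[...,0]>8)&(h[...,0]<22)&(h[...,2]>120)&(h[...,1]>60)
E
python3 - <<'E'
from h import *
ft=load('f0_top.npz');fs=load('f0_scene.npz')
a=cv2.resize(ft['img'][110:260,280:370],None,fx=4,fy=4,interpolation=2)
b=cv2.resize(ft['img'][160:235,100:190],None,fx=4,fy=4,interpolation=2)
c=np.zeros((600,360*2,3),np.uint8);c[:,:360]=a;c[:300,360:]=b
cv2.imwrite('pics/1.png',c[...,::-1])
for n,f in(('top',ft),('scene',fs)):
    m=red(f['img']);box=np.zeros_like(m)
    if n=='top':box[165:225,150:200]=1
    else:box[155:205,300:340]=1
    P,uv=cloud(f,m&box);print(n,'red',len(P),np.percentile(P,[2,50,98],axis=0).round(3).tolist(),uv.mean(0))
    top=P[P[:,2]>np.percentile(P[:,2],98)-.006];print(' top',top.mean(0),(top.min(0)+top.max(0))/2,np.ptp(top,axis=0))
    m=wood(f['img']);box=np.zeros_like(m)
    if n=='top':box[158:204,300:348]=1
    else:box[212:250,180:228]=1
    P,uv=cloud(f,m&box);print(n,'wood',len(P),np.percentile(P,[2,50,98],axis=0).round(3).tolist())
    top=P[(P[:,2]>.036)&(P[:,2]<.05)];print(' top',len(top),top[:,2].mean(),cv2.minAreaRect(top[:,:2].astype(np.float32)))
E
```

```text
top red 281 [[0.475, 0.301, 0.095], [0.503, 0.326, 0.125], [0.528, 0.357, 0.13]] [173.53380783 190.45551601]
 top [0.50236514 0.32858995 0.12596985] [0.5016924  0.32837047 0.12726839] [0.0529944  0.05652975 0.00726059]
top wood 751 [[0.487, -0.207, 0.0], [0.54, -0.154, 0.011], [0.587, -0.098, 0.047]]
 top 219 0.04267415175692609 ((0.5426798462867737, -0.15251600742340088), (0.07994874566793442, 0.08138395845890045), 33.94401168823242)
scene red 174 [[0.307, 0.298, -0.0], [0.514, 0.32, 0.12], [0.533, 0.5, 0.126]] [320.14942529 171.25287356]
 top [0.50831555 0.32451057 0.12335895] [0.50605799 0.32622558 0.12353275] [0.05302324 0.05802512 0.00709947]
scene wood 297 [[0.458, -0.21, -0.001], [0.534, -0.148, 0.036], [0.661, -0.091, 0.045]]
 top 148 0.040603559900524125 ((0.5444966554641724, -0.15375934541225433), (0.08100183308124542, 0.08090195804834366), 34.744476318359375)
```

View pics/1.png

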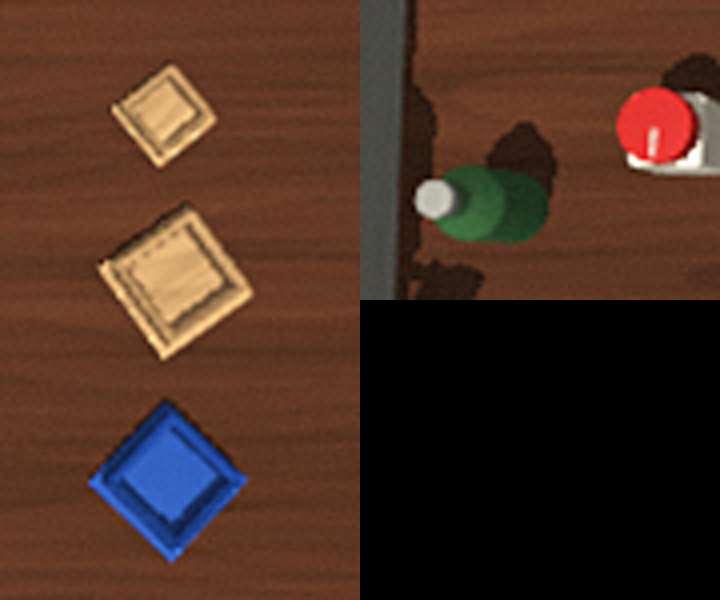

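The crop confirms it: the large wooden holder is the middle one, with a smaller wooden one above it and a blue one below. The red cap's stripe points towards the robot (world −x). Heights match the text: cap top about 0.125 m, holder top about 0.042 m. Next is the first move, to a point above the red jar.

```bash
cat >> h.py <<'E'
def delta(goal,yaw_deg,p,rpy):
    "shift & turn in tool axes, in command units"
    T=tool(p,rpy);G=R.from_euler('xyz',[np.pi,0,np.radians(yaw_deg)]).as_matrix()
    s=T[:3,:3].T@(np.array(goal)-p)/.3
    r=R.from_matrix(T[:3,:3].T@G).as_rotvec()/np.radians(60)
    return s.round(4),r.round(4)
def st():
    from station import arm
    return arm.get_state()
E
python3 - <<'E'
from h import *
s=st();print(delta([.505,.326,.235],-84,s['eef_pos'],s['ee_rot']))
f=load('f0_top.npz')
for n,u,z in(('oil',(117,209),.17),('blue',(248,184),.124),('mill',(389,129),.127),('bowlA',(196,139),.05)):print(n,onplane(f,[u],z))
E
```

```text
(array([ 1.0959,  0.5715, -0.0296]), array([ 1.e-03, -8.e-04,  1.e+00]))
oil [[0.44522636 0.48054021 0.17      ]]
blue [[0.51814222 0.09800024 0.124     ]]
mill [[ 0.68382304 -0.34522754  0.127     ]]
bowlA [[0.68126944 0.27384427 0.05      ]]
```

```bash
python3 -m inch '0 0.15 0.08 -0.03 0 0 0.13; 0 0.3 0.16 -0.03 0 0 0.27; 0 0.45 0.24 -0.03 0 0 0.4; 0 0.6 0.32 -0.03 0 0 0.53; 0 0.75 0.4 -0.03 0 0 0.66; 0 0.87 0.46 -0.03 0 0 0.8; 0 0.95 0.5 -0.03 0 0 0.9; 0 0.98 0.52 -0.03 0 0 0.96; 0 0.99 0.52 -0.03 0 0 0.99; 0 0.99 0.52 -0.03 0 0 0.99; 0 0.99 0.52 -0.03 0 0 0.99'
cat > look.py <<'E'
import sys
from h import *
from station import arm
k=sys.argv[1]
for n in sys.argv[2:]:
    s=arm.get_state();f=arm.grab_frame(n);np.savez(f'f{k}_{n}.npz',p=s['eef_pos'],rpy=s['ee_rot'],**f);cv2.imwrite(f'pics/{k}_{n}.png',f['img'][...,::-1])
s=arm.get_state();print(s['t'],s['eef_pos'].round(4),s['ee_rot'].round(4),s['force'].round(1),s['width'],s['q'].round(2))
E
python3 look.py 2 wrist
```

```text
t: 1.25
eef_pos: [0.482, 0.354, 0.2354]
ee_rot: [3.141, -0.0, -1.453]
force: [-0.3, 0.6, 0.2]
width: 0.0875
1.3 [0.4819 0.3541 0.2354] [ 3.1414e+00 -1.0000e-04 -1.4533e+00] [-0.5  0.8  0.5] 0.08737404964964542 [ 0.96  0.23 -0.15 -0.   -1.19 -0.84]
```

View pics/2_wrist.png

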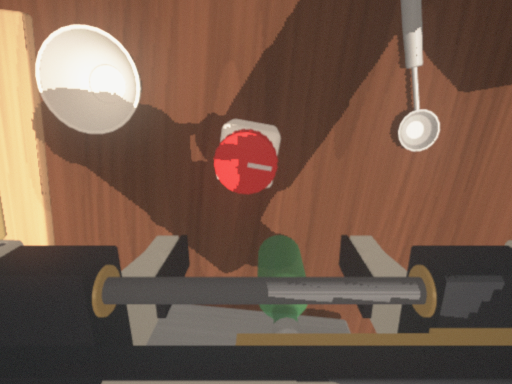

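The wrist view shows the red cap centred at about (246,161), its stripe pointing right, with a bit of the white body above and below it. Now measuring.

```bash
cat > cap.py <<'E'
import sys
from h import *
f=load(f'f{sys.argv[1]}_wrist.npz');T=tool(f['p'],f['rpy'])
m=red(f['img']).astype(np.uint8)
m=cv2.morphologyEx(m,cv2.MORPH_OPEN,np.ones((3,3)))
cs,_=cv2.findContours(m,cv2.RETR_EXTERNAL,2);c=max(cs,key=cv2.contourArea)
mm=np.zeros_like(m);cv2.drawContours(mm,[c],-1,1,-1)
P,uv=cloud(f,mm>0,T);zt=np.percentile(P[:,2],80)
print('cap top z(depth)',zt)
top=np.abs(P[:,2]-zt)<.004
(cx,cy),r=cv2.minEnclosingCircle(P[top][:,:2].astype(np.float32));print('top circle',cx,cy,r,'mean',P[top].mean(0))
e=cv2.fitEllipse(c);print('contour ellipse',e)
h=cv2.cvtColor(f['img'],cv2.COLOR_RGB2HSV)
w=cv2.erode(mm,np.ones((5,5)))*((h[...,1]<150)).astype(np.uint8)
v,u=np.nonzero(w);S=onplane(f,np.c_[u,v],zt,T)[:,:2]
print('stripe n',len(S),'mean',S.mean(0));d=S.mean(0)-[cx,cy]
print('stripe dir from centre',np.degrees(np.arctan2(d[1],d[0])))
q=np.linalg.svd(S-S.mean(0))[2][0];print('stripe axis',np.degrees(np.arctan2(q[1],q[0])))
# white body
wh=((h[...,1]<70)&(h[...,2]>120))
P,uv=cloud(f,wh,T);k=(np.hypot(P[:,0]-cx,P[:,1]-cy)<.06)&(np.abs(P[:,2]-.09)<.006)
if k.sum()>20:
    B=P[k];print('body top',len(B),B[:,2].mean(),B.min(0),B.max(0),cv2.minAreaRect(np.r_[B[:,:2],P[top][:0,:2] if 0 else B[:,:2]].astype(np.float32)))
E
python3 cap.py 2
python3 - <<'E'
from h import *
f=load('f2_wrist.npz')
cv2.imwrite('pics/2c.png',cv2.resize(f['img'][100:210,190:310],None,fx=5,fy=5,interpolation=2)[...,::-1])
E
```

```text
cap top z(depth) 0.12429115440626473
top circle 0.5024747252464294 0.32810717821121216 0.028718536719679832 mean [0.49878923 0.32669538 0.12368891]
contour ellipse ((247.0425567626953, 163.04066467285156), (57.087135314941406, 59.55868148803711), 116.05988311767578)
stripe n 151 mean [0.48962215 0.32913771]
stripe dir from centre 175.41579321654598
stripe axis 176.74615099938572
body top 438 0.08785306455095185 [0.47192457 0.29732896 0.08400112] [0.53173444 0.35663247 0.09135847] ((0.5029401779174805, 0.3263377845287323), (0.05678276717662811, 0.05978155881166458), 86.01111602783203)
```

View pics/2c.png

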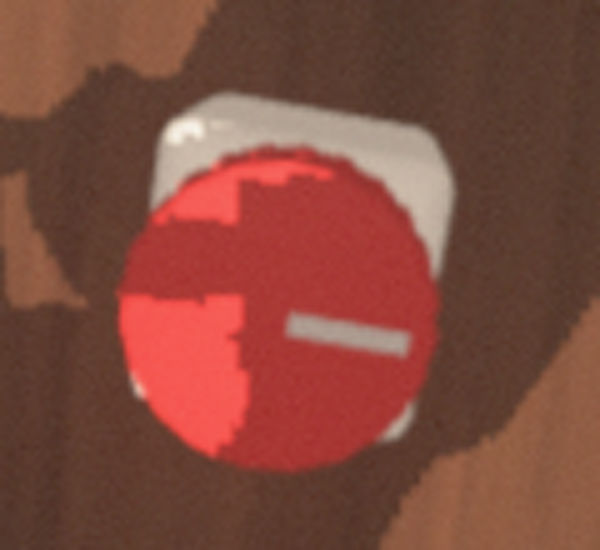

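The cap centre is (0.503, 0.327) and its top is at z 0.124, in line with the text. The jar's yaw is about 176°. The top and scene views agree to within a few mm. Next I'll move over it and descend.

Run:
```python
from h import *
s=st();print(delta([.503,.3272,.095],-83.3,s['eef_pos'],s['ee_rot']))
```

```text
(array([ 0.0972, -0.0593,  0.468 ]), array([ 0.0002, -0.0001,  0.0005]))
```

```bash
python3 -m inch '0 0.05 -0.03 0.02 0 0 0; 0 0.097 -0.059 0.05 0 0 0; 0 0.097 -0.059 0.1 0 0 0; 0 0.097 -0.059 0.18 0 0 0; 0 0.097 -0.059 0.26 0 0 0; 0 0.097 -0.059 0.34 0 0 0; 0 0.097 -0.059 0.4 0 0 0; 0 0.097 -0.059 0.44 0 0 0; 0 0.097 -0.059 0.46 0 0 0; 0 0.097 -0.059 0.468 0 0 0; 0 0.097 -0.059 0.468 0 0 0; 0 0.097 -0.059 0.468 0 0 0' 40; python3 look.py 3 wrist scene
```

```text
t: 2.5
eef_pos: [0.5038, 0.3268, 0.096]
ee_rot: [-3.141, 0.001, -1.455]
force: [0.3, -0.2, 0.9]
width: 0.0875
2.6 [0.5036 0.3269 0.096 ] [-3.1405e+00  9.0000e-04 -1.4553e+00] [0.4 0.  0.5] 0.08751449966975064 [ 0.9   0.35 -0.32  0.   -0.89 -0.79]
```

View pics/3_wrist.png

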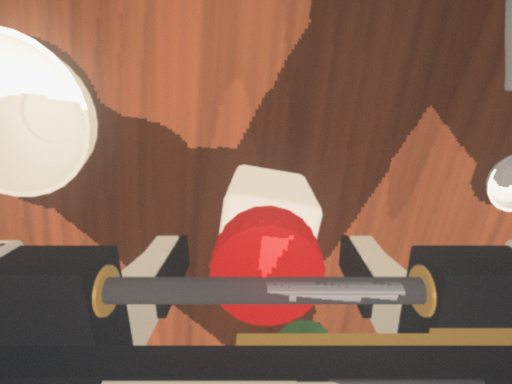

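The cap sits between the open fingers at col 267 (finger midline about 264). Closing now.

```bash
python3 -m inch '1 0 0 0 0 0 0; 1 0 0 0 0 0 0; 1 0 0 0 0 0 0; 1 0 0 0 0 0 0; 1 0 0 0 0 0 0; 1 0 0 0 0 0 0; 1 0 0 0 0 0 0; 1 0 0 0 0 0 0' 50; python3 -m inch '1 0 0 -0.02 0 0 0; 1 0 0 -0.05 0 0 0; 1 0 0 -0.08 0 0 0; 1 0 0 -0.1 0 0 0; 1 0 0 -0.1 0 0 0; 1 0 0 -0.1 0 0 0'; python3 look.py 4 wrist scene
```

```text
t: 3.4
eef_pos: [0.5031, 0.3264, 0.0952]
ee_rot: [3.141, -0.0, -1.456]
force: [-3.0, -0.3, 3.3]
width: 0.0576
t: 4.0
eef_pos: [0.5033, 0.3265, 0.1253]
ee_rot: [-3.141, 0.0, -1.456]
force: [-1.0, 0.5, -4.3]
width: 0.0578
4.1 [0.5031 0.3262 0.1248] [ 3.1410e+00 -4.0000e-04 -1.4556e+00] [ 0.7 -0.2 -5.4] 0.057306804675635294 [ 0.9   0.32 -0.29 -0.   -0.96 -0.79]
```

View pics/4_scene.png

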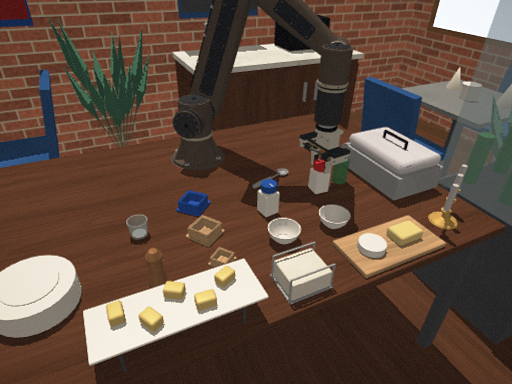

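View pics/4_wrist.png

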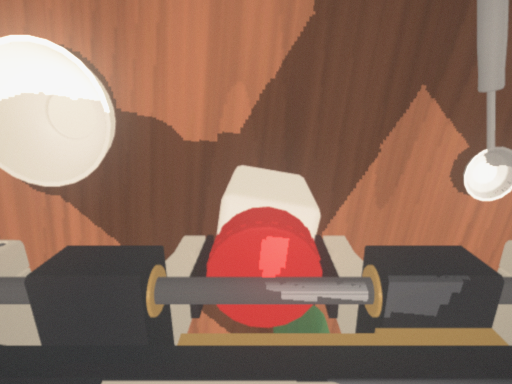

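The jar is lifted: extra load is about 5 N and the width is 57.5 mm. Now I'll refine the holder from its outline by casting rays in both views, and the jar's yaw in the gripper.

Run:
```python
from h import *
f=load('f0_top.npz')
C=onplane(f,[(326.75,161.25),(343.25,183.25),(320.75,200),(304.5,177)],.043)[:,:2]
print(C.mean(0),[np.linalg.norm(C[i]-C[i-1]) for i in range(4)],[np.degrees(np.arctan2(*(C[i]-C[i-1])[::-1]))%90 for i in range(4)])
for n,b in(('top',(155,206,298,350)),('scene',(210,248,182,226))):
    f=load(f'f0_{n}.npz');m=wood(f['img']);bx=np.zeros_like(m);bx[b[0]:b[1],b[2]:b[3]]=1
    P,uv=cloud(f,m&bx);k=(P[:,2]>.039)&(P[:,2]<.048);
    r=cv2.minAreaRect(onplane(f,uv[k],.043)[:,:2].astype(np.float32));print(n,k.sum(),P[k][:,2].mean(),r)
# jar yaw now
f=load('f4_wrist.npz');T=tool(f['p'],f['rpy']);h=cv2.cvtColor(f['img'],cv2.COLOR_RGB2HSV)
P,uv=cloud(f,(h[...,1]<80)&(h[...,2]>150),T)
k=(np.hypot(P[:,0]-.503,P[:,1]-.3265)<.06)&(uv[:,1]<245)&(uv[:,0]>200)&(uv[:,0]<330)
print(k.sum(),np.percentile(P[k][:,2],[5,25,50,75,95]));
k&=np.abs(P[:,2]-.1195)<.006
print(k.sum(),cv2.minAreaRect(P[k][:,:2].astype(np.float32)),f['p'],f['rpy'])
print(delta([.543,-.153,.30],-83.4+38.3,f['p'],f['rpy']))
```

```text
[ 0.53593057 -0.14926384] [np.float64(0.09170218144468872), np.float64(0.09091694970467522), np.float64(0.09364314804514233), np.float64(0.09262908786416553)] [np.float64(34.35246643113741), np.float64(34.72355743874297), np.float64(35.39536582572778), np.float64(33.5256760196446)]
top 190 0.043138471636460486 ((0.5426908731460571, -0.15240806341171265), (0.08006833493709564, 0.08194717019796371), 34.048072814941406)
scene 108 0.041752702466646495 ((0.5453722476959229, -0.15417411923408508), (0.08188917487859726, 0.08074692636728287), 34.23659896850586)
4150 [0.04545867 0.0811576  0.10974204 0.11829842 0.12041303]
1750 ((0.5037603378295898, 0.3082132041454315), (0.062314555048942566, 0.02694348618388176), 6.061692714691162) [0.50326692 0.32648388 0.12528365] [-3.14146757e+00  4.03091627e-04 -1.45568385e+00]
(array([ 1.6027,  0.0519, -0.583 ]), array([-2.000e-04,  3.000e-04, -6.384e-01]))
```

The jar's yaw in the grip is about 176–177°, as expected. The hand-picked holder corners disagree with the depth rectangle by 7 mm, so I'll take a wrist look at the holder on the way. Lifting high, then travelling.

```bash
python3 -m inch '1 0 0 -0.05 0 0 0; 1 0 0 -0.12 0 0 0; 1 0 0 -0.22 0 0 0; 1 0 0 -0.32 0 0 0; 1 0 0 -0.42 0 0 0; 1 0.03 0 -0.5 0 0 0; 1 0.08 0 -0.55 0 0 0; 1 0.16 0 -0.58 0 0 0; 1 0.26 0 -0.583 0 0 0; 1 0.36 0 -0.583 0 0 0; 1 0.46 0 -0.583 0 0 0; 1 0.52 0 -0.583 0 0 0'
python3 - <<'E'
from h import *
s=st();print(delta([.47,-.08,.30],-45,s['eef_pos'],s['ee_rot']))
E
```

```text
t: 5.3
eef_pos: [0.5207, 0.1688, 0.2994]
ee_rot: [3.14, -0.001, -1.457]
force: [-0.1, 0.1, -5.0]
width: 0.0575
(array([ 0.8048,  0.2623, -0.0012]), array([ 1.500e-03, -1.000e-04, -6.411e-01]))
```

```bash
python3 -m inch '1 0.06 0.02 0 0 0 -0.05; 1 0.15 0.05 0 0 0 -0.12; 1 0.25 0.08 0 0 0 -0.2; 1 0.35 0.115 0 0 0 -0.28; 1 0.45 0.15 0 0 0 -0.36; 1 0.55 0.18 0 0 0 -0.44; 1 0.65 0.21 0 0 0 -0.52; 1 0.73 0.24 0 0 0 -0.58; 1 0.78 0.255 0 0 0 -0.62; 1 0.8 0.262 0 0 0 -0.64; 1 0.8 0.262 0 0 0 -0.64; 1 0.8 0.262 0 0 0 -0.64'; python3 look.py 5 wrist
```

```text
t: 6.5
eef_pos: [0.4706, -0.076, 0.2997]
ee_rot: [3.141, 0.0, -0.787]
force: [0.1, -0.1, -4.1]
width: 0.0573
6.55 [ 0.4707 -0.0758  0.2998] [ 3.1414e+00  4.0000e-04 -7.8600e-01] [-1.1  0.2 -4.3] 0.05768336048446523 [ 0.25 -0.02 -0.28 -0.   -1.3   0.53]
```

View pics/5_wrist.png

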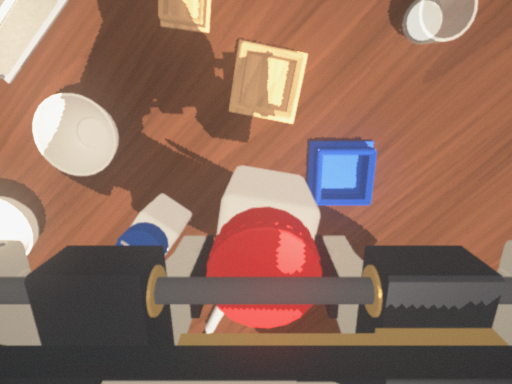

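The wrist view shows the whole large wooden holder, centred at about (268,82), with the blue one at (345,172). The red-capped jar hangs below the gripper at (265,230).

Run:
```python
from h import *
f=load('f5_wrist.npz');T=tool(f['p'],f['rpy'])
cv2.imwrite('pics/5c.png',cv2.resize(f['img'][30:135,215:320],None,fx=5.5,fy=5.5,interpolation=2)[...,::-1])
P,uv=cloud(f,None,T)
b=(uv[:,0]>220)&(uv[:,0]<315)&(uv[:,1]>30)&(uv[:,1]<130)
k=b&(P[:,2]>.036)&(P[:,2]<.05);Q=P[k];print(k.sum(),Q[:,2].mean(),np.median(Q[:,2]))
print('rim rect',cv2.minAreaRect(onplane(f,uv[k],.043,T)[:,:2].astype(np.float32)))
fl=b&(P[:,2]>.003)&(P[:,2]<.014)&(np.hypot(P[:,0]-.541,P[:,1]+.151)<.05);Q=P[fl];print('floor',fl.sum(),np.median(Q,axis=0),cv2.minAreaRect(Q[:,:2].astype(np.float32)))
```

```text
1602 0.04089285745721907 0.04117568700481189
rim rect ((0.5435354709625244, -0.15390506386756897), (0.08095763623714447, 0.08092714846134186), 34.227447509765625)
floor 2697 [ 0.54266618 -0.15328954  0.00759867] ((0.5394790768623352, -0.1478903591632843), (0.09497847408056259, 0.0800759494304657), 34.210453033447266)
```

View pics/5c.png

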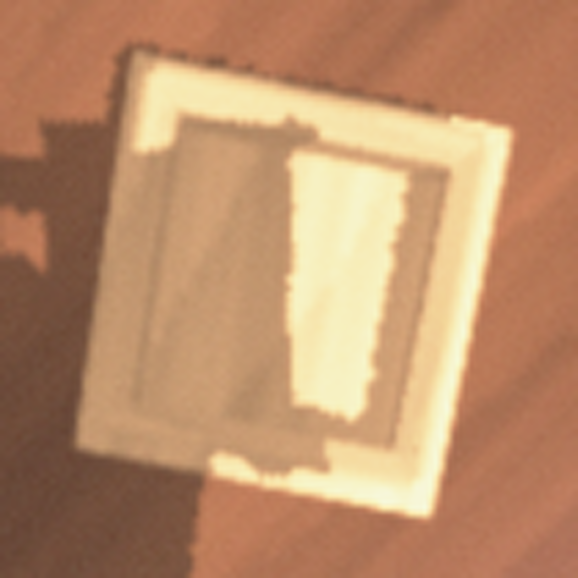

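Run:
```python
from h import *
f=load('f5_wrist.npz');T=tool(f['p'],f['rpy'])
c=np.array([(135,45),(512,128),(432,518),(78,450)])/5.5+[215,30]-.41
for z in(.043,.0):
    C=onplane(f,c,z,T)[:,:2];print(z,C.mean(0),[round(np.linalg.norm(C[i]-C[i-1]),4) for i in range(4)])
s=st();print(delta([.5433,-.1535,.17],-45.3,s['eef_pos'],s['ee_rot']))
```

```text
0.043 [ 0.54159485 -0.15271595] [np.float64(0.0888), np.float64(0.0869), np.float64(0.0877), np.float64(0.0869)]
0.0 [ 0.54288102 -0.15466389] [np.float64(0.098), np.float64(0.0959), np.float64(0.0968), np.float64(0.0959)]
(array([0.3545, 0.0118, 0.4325]), array([0.0001, 0.0003, 0.0044]))
```

All estimates now agree at about (0.543, −0.154), yaw 34.2°. The outline turned out to be the holder's base at z = 0, at 96 mm. Moving over it and lowering part of the way.

```bash
python3 -m inch '1 0.05 0 0 0 0 0; 1 0.12 0.005 0 0 0 0; 1 0.2 0.01 0 0 0 0; 1 0.27 0.012 0 0 0 0; 1 0.33 0.014 0.02 0 0 0; 1 0.355 0.014 0.06 0 0 0; 1 0.355 0.014 0.14 0 0 0; 1 0.355 0.014 0.24 0 0 0; 1 0.355 0.014 0.34 0 0 0; 1 0.355 0.014 0.41 0 0 0; 1 0.355 0.014 0.43 0 0 0; 1 0.355 0.014 0.43 0 0 0'; python3 look.py 6 wrist scene
python3 - <<'E'
from h import *
a=load('f6_scene.npz')['img'][150:290,130:300];cv2.imwrite('pics/6c.png',cv2.resize(a,None,fx=4,fy=4,interpolation=2)[...,::-1])
E
```

```text
t: 7.75
eef_pos: [0.5426, -0.1541, 0.17]
ee_rot: [3.14, 0.002, -0.785]
force: [-0.7, 0.7, -4.1]
width: 0.057
7.85 [ 0.5439 -0.1542  0.172 ] [-3.1408e+00 -1.2000e-03 -7.8490e-01] [ 0.3  0.3 -3.5] 0.05762718286334774 [ 0.07  0.22 -0.31  0.   -1.04  0.72]
```

View pics/6c.png

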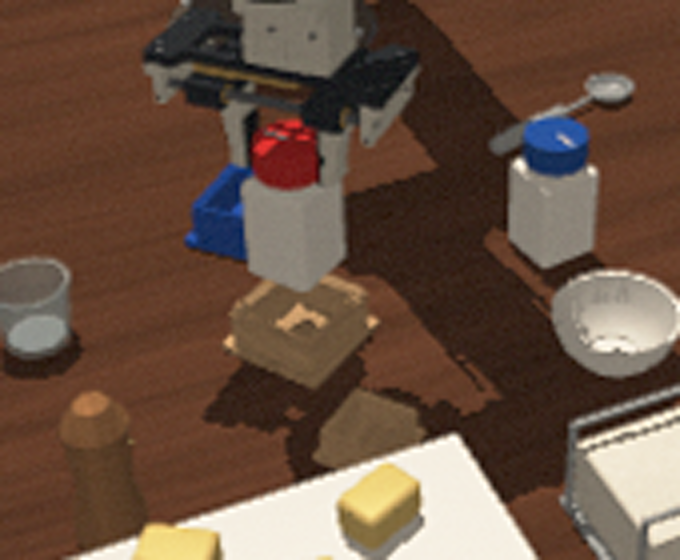

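View pics/6_wrist.png

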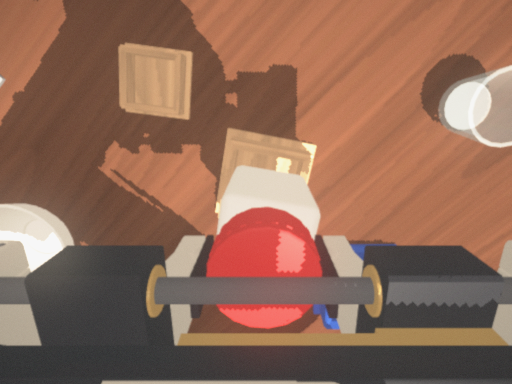

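The scene crop shows the jar hanging over the holder with its sides parallel, and the wrist view agrees. Lowering slowly.

```bash
python3 -m inch '1 0 0 0.02 0 0 0; 1 0 0 0.04 0 0 0; 1 0 0 0.06 0 0 0; 1 0 0 0.08 0 0 0; 1 0 0 0.1 0 0 0; 1 0 0 0.12 0 0 0; 1 0 0 0.13 0 0 0; 1 0 0 0.14 0 0 0; 1 0 0 0.15 0 0 0; 1 0 0 0.15 0 0 0'; python3 -m inch '1 0 0 0.01 0 0 0; 1 0 0 0.02 0 0 0; 1 0 0 0.03 0 0 0; 1 0 0 0.04 0 0 0; 1 0 0 0.05 0 0 0; 1 0 0 0.06 0 0 0; 1 0 0 0.06 0 0 0'
```

```text
t: 8.85
eef_pos: [0.543, -0.1542, 0.1257]
ee_rot: [3.141, 0.0, -0.785]
force: [0.8, 0.2, -4.9]
width: 0.058
t: 9.55
eef_pos: [0.5428, -0.1542, 0.1075]
ee_rot: [3.141, 0.001, -0.785]
force: [0.5, 0.2, -4.9]
width: 0.0574
```

```bash
python3 -m inch '1 0 0 0.005 0 0 0; 1 0 0 0.01 0 0 0; 1 0 0 0.013 0 0 0; 1 0 0 0.016 0 0 0; 1 0 0 0.016 0 0 0'; python3 look.py 7 scene wrist;python3 - <<'E'
from h import *
a=load('f7_scene.npz')['img'][150:290,130:300];cv2.imwrite('pics/7c.png',cv2.resize(a,None,fx=4,fy=4,interpolation=2)[...,::-1])
E
```

```text
t: 10.05
eef_pos: [0.5432, -0.1542, 0.1033]
ee_rot: [-3.142, -0.0, -0.785]
force: [0.7, 0.6, -3.6]
width: 0.0575
10.15 [ 0.5432 -0.1542  0.1033] [-3.1416 -0.     -0.7853] [ 0.3  0.1 -4.7] 0.057677396003751116 [ 0.07  0.29 -0.4   0.   -0.88  0.72]
```

View pics/7c.png

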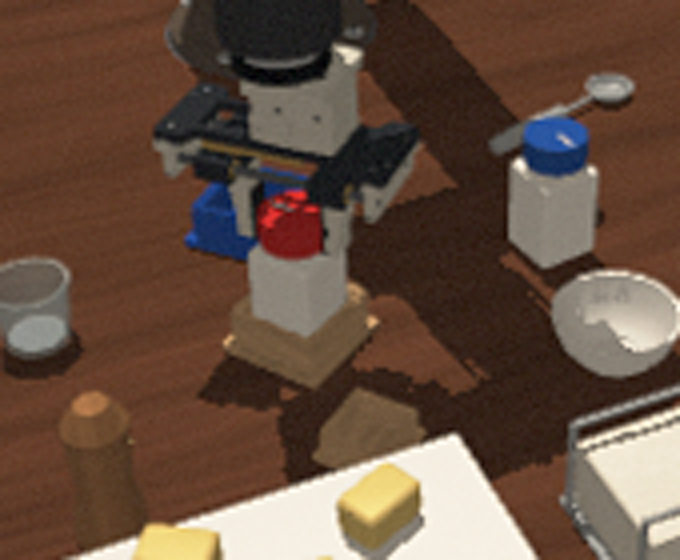

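The jar is in the socket but still hanging: the reading is −4.7 N, so there's no floor contact yet. Lowering by millimetres.

```bash
python3 -m inch '1 0 0 0.003 0 0 0; 1 0 0 0.005 0 0 0; 1 0 0 0.005 0 0 0'; python3 -m inch '1 0 0 0.002 0 0 0; 1 0 0 0.004 0 0 0; 1 0 0 0.004 0 0 0'
```

```text
t: 10.45
eef_pos: [0.5434, -0.1544, 0.1031]
ee_rot: [-3.141, -0.001, -0.785]
force: [-4.2, 1.3, 7.0]
width: 0.0573
t: 10.75
eef_pos: [0.5437, -0.1546, 0.103]
ee_rot: [-3.141, -0.002, -0.784]
force: [-6.4, 1.9, 14.7]
width: 0.0573
```

The jar is on the floor: contact at TCP z 0.103 against an expected 0.1035, pushing about 15 N. Raising the grip to 60 N and unscrewing (negative rz is anticlockwise), letting the tool rise slightly.

```bash
python3 -m inch '1 0 0 0 0 0 0; 1 0 0 0 0 0 0; 1 0 0 0 0 0 -0.05; 1 0 0 0 0 0 -0.1; 1 0 0 0 0 0 -0.15; 1 0 0 0 0 0 -0.2; 1 0 0 0 0 0 -0.25' 60; python3 -c "
from h import *
s=st();print(s['moment'].round(2),s['force'].round(1),np.degrees(s['ee_rot']),s['eef_pos'])"; python3 look.py 8 wrist top
```

```text
t: 11.45
eef_pos: [0.5451, -0.1546, 0.1032]
ee_rot: [-3.14, -0.004, -0.521]
force: [-3.0, 0.4, 12.2]
width: 0.0577
[ 0.52  0.92 -0.16] [-3.   0.4 12.2] [-179.91773613   -0.2493691   -29.83309804] [ 0.54505406 -0.15459912  0.10318525]
11.55 [ 0.5451 -0.1546  0.1032] [-3.1403 -0.0044 -0.5207] [-1.8  1.2 12.1] 0.056961047733239775 [ 0.07  0.29 -0.4   0.   -0.88  0.98]
```

View pics/8_wrist.png

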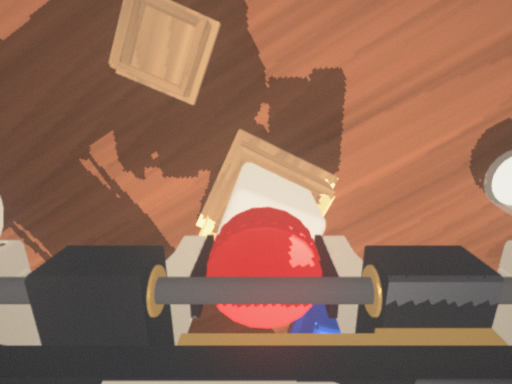

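The jar's edges stay parallel to the holder's (both about 26° in the image) while the gripper turned 15°, so the cap is turning relative to the jar. Continuing.

```bash
python3 -m inch '1 0 0 0 0 0 -0.06; 1 0 0 0 0 0 -0.13; 1 0 0 -0.001 0 0 -0.2; 1 0 0 -0.001 0 0 -0.27; 1 0 0 -0.002 0 0 -0.34; 1 0 0 -0.002 0 0 -0.41; 1 0 0 -0.003 0 0 -0.48; 1 0 0 -0.003 0 0 -0.55; 1 0 0 -0.004 0 0 -0.62; 1 0 0 -0.004 0 0 -0.69; 1 0 0 -0.005 0 0 -0.75; 1 0 0 -0.005 0 0 -0.75'; python3 -c "
from h import *
s=st();print(s['moment'].round(2),s['force'].round(1),np.degrees(s['ee_rot']),s['eef_pos'])"; python3 look.py 9 wrist
```

```text
t: 12.75
eef_pos: [0.5462, -0.1541, 0.1052]
ee_rot: [3.139, -0.006, 0.265]
force: [-0.8, 3.3, 13.0]
width: 0.0576
[1.24 0.43 0.05] [-0.8  3.3 13. ] [179.86731367  -0.35404987  15.209018  ] [ 0.54617592 -0.15413195  0.10516059]
12.8 [ 0.5462 -0.1541  0.1052] [ 3.1392 -0.0062  0.264 ] [-1.   1.8 13.5] 0.057384251388654606 [ 0.07  0.29 -0.39  0.   -0.88  1.76]
```

View pics/9_wrist.png

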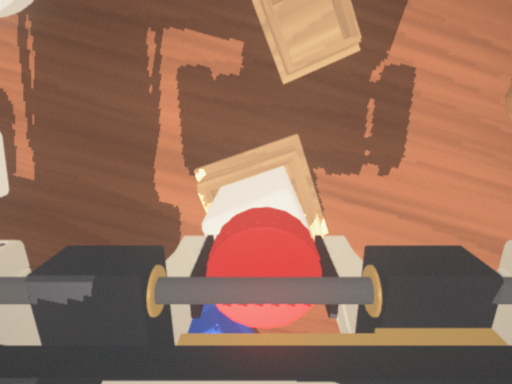

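The tool has turned 60° and risen 2 mm, the moment about z is near zero and the jar has turned a few degrees in its play. I'll turn 10° more (relative angle about 65°), then lift slowly.

```bash
python3 -m inch '1 0 0 0 0 0 -0.06; 1 0 0 0 0 0 -0.12; 1 0 0 -0.001 0 0 -0.17; 1 0 0 -0.001 0 0 -0.17; 1 0 0 -0.001 0 0 -0.17';  python3 -c "
from h import *
s=st();print(s['moment'].round(2),s['force'].round(1),np.degrees(s['ee_rot']),s['eef_pos'])"; python3 -m inch '1 0 0 -0.004 0 0 0; 1 0 0 -0.008 0 0 0; 1 0 0 -0.012 0 0 0; 1 0 0 -0.016 0 0 0; 1 0 0 -0.02 0 0 0; 1 0 0 -0.02 0 0 0'; python3 look.py 10 wrist scene
python3 - <<'E'
from h import *
a=load('f10_scene.npz')['img'][150:290,130:300];cv2.imwrite('pics/10c.png',cv2.resize(a,None,fx=4,fy=4,interpolation=2)[...,::-1])
E
```

```text
t: 13.3
eef_pos: [0.5461, -0.154, 0.1054]
ee_rot: [3.138, -0.006, 0.441]
force: [-0.2, 4.2, 12.9]
width: 0.0579
[1.56 0.4  0.01] [-0.2  4.2 12.9] [179.81805941  -0.32344296  25.29440702] [ 0.5461115  -0.15397939  0.10538577]
t: 13.9
eef_pos: [0.5432, -0.1543, 0.1084]
ee_rot: [3.142, -0.0, 0.44]
force: [1.0, 0.8, -0.6]
width: 0.0572
14.0 [ 0.5432 -0.1543  0.1083] [ 3.1415 -0.      0.4399] [ 1.   0.8 -0.1] 0.057344260373418866 [ 0.07  0.29 -0.39  0.   -0.9   1.94]
```

View pics/10c.png

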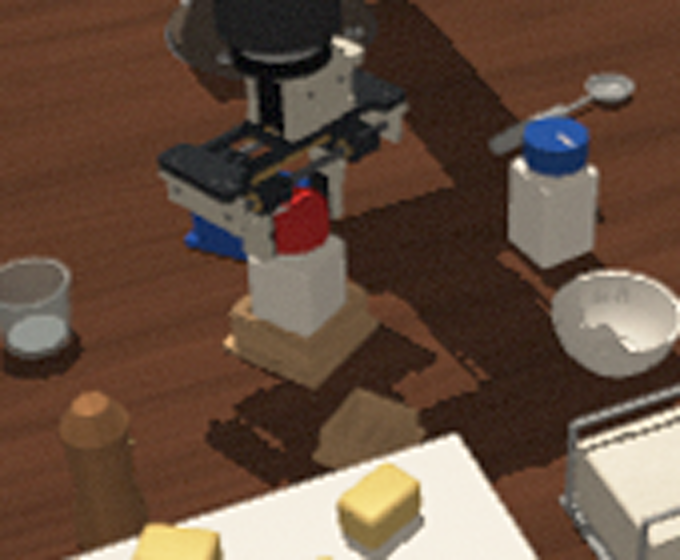

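View pics/10_wrist.png

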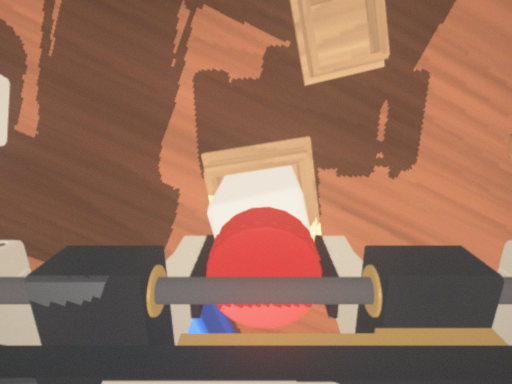

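The cap is off the threads: force is about 0, the jar hasn't lifted, and it's still at the same pixels in the holder. Lifting straight up to about 2 cm clear of the mouth. Rim z is 0.118, so the cap's lower edge should be at about 0.138 and the TCP at about 0.1375.

```bash
python3 -m inch '1 0 0 -0.01 0 0 0; 1 0 0 -0.02 0 0 0; 1 0 0 -0.03 0 0 0; 1 0 0 -0.045 0 0 0; 1 0 0 -0.06 0 0 0; 1 0 0 -0.075 0 0 0; 1 0 0 -0.088 0 0 0; 1 0 0 -0.097 0 0 0; 1 0 0 -0.097 0 0 0; 1 0 0 -0.097 0 0 0; 1 0 0 -0.097 0 0 0'; python3 look.py 11 wrist scene top
python3 - <<'E'
from h import *
f=load('f11_scene.npz');a=f['img'][150:290,130:300];cv2.imwrite('pics/11c.png',cv2.resize(a,None,fx=4,fy=4,interpolation=2)[...,::-1])
m=red(f['img']);b=np.zeros_like(m);b[180:225,185:230]=1
P,uv=cloud(f,m&b);print(len(P),np.percentile(P[:,2],[2,10,50,90,98]).round(4))
h=cv2.cvtColor(f['img'],cv2.COLOR_RGB2HSV);b[:]=0;b[200:235,185:225]=1
P,uv=cloud(f,b&(h[...,1]<80)&(h[...,2]>90));k=np.hypot(P[:,0]-.543,P[:,1]+.154)<.06;print('jar/white',k.sum(),np.percentile(P[k],[2,50,98],axis=0).round(4).tolist())
E
```

```text
t: 15.1
eef_pos: [0.543, -0.1542, 0.1372]
ee_rot: [-3.141, 0.0, 0.44]
force: [0.5, -0.6, -0.5]
width: 0.0576
15.25 [ 0.5431 -0.1542  0.1373] [-3.1415e+00  3.0000e-04  4.3990e-01] [ 0.2  0.6 -0.9] 0.05743898502775153 [ 0.07  0.25 -0.36 -0.   -0.96  1.94]
181 [0.0015 0.1429 0.1638 0.1672 0.1684]
jar/white 585 [[0.5382, -0.1948, 0.0377], [0.5635, -0.165, 0.0853], [0.5835, -0.1179, 0.163]]
```

View pics/11c.png

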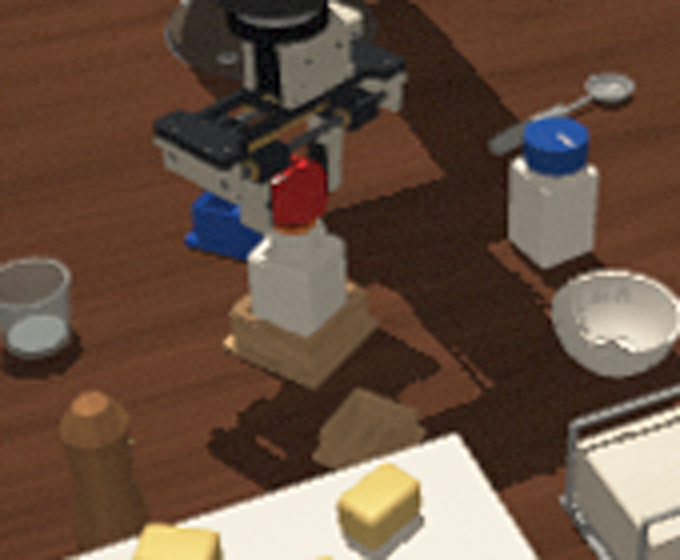

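View pics/11_wrist.png

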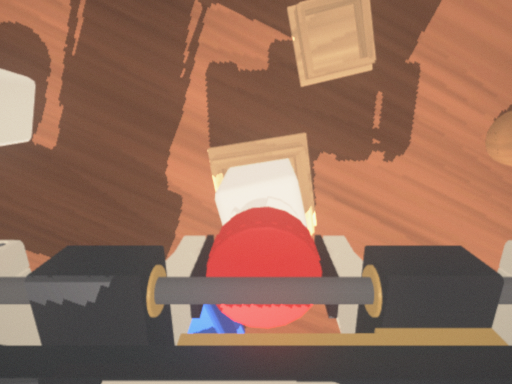

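View pics/11_top.png

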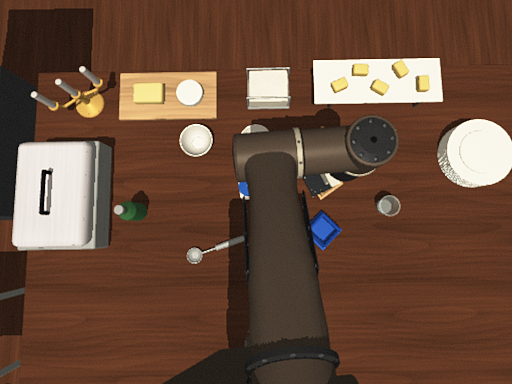

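Run:
```python
from h import *
f=load('f11_scene.npz');a=f['img'][180:245,180:235];cv2.imwrite('pics/11d.png',cv2.resize(a,None,fx=9,fy=9,interpolation=0)[...,::-1])
P,uv=cloud(f,None);g=np.full((384,512),np.nan);g[uv[:,1],uv[:,0]]=P[:,2]
for v in range(186,236,2):print(v,f['img'][v,204],g[v,204].round(3))
s=st();print(s['qd'].round(3),s['moment'].round(2))
```

```text
186 [53 49 48] 0.217
188 [115  64  44] 0.001
190 [132  28  27] 0.166
192 [103  20  21] 0.165
194 [109  22  23] 0.165
196 [113  25  23] 0.165
198 [112  21  22] 0.166
200 [114  23  23] 0.16
202 [111  19  17] 0.153
204 [118  27  29] 0.148
206 [76 31 22] 0.126
208 [139  84  61] 0.123
210 [140 131 122] 0.118
212 [142 134 124] 0.112
214 [142 135 123] 0.1
216 [135 128 117] 0.1
218 [145 137 124] 0.099
220 [140 132 120] 0.091
222 [142 134 120] 0.082
224 [141 133 120] 0.073
226 [143 134 125] 0.064
228 [141 133 121] 0.056
230 [141 132 121] 0.048
232 [139 132 120] 0.041
234 [115  89  61] 0.042
[ 0.    -0.001 -0.001 -0.     0.002  0.001] [-0.08 -0.    0.03]
```

View pics/11d.png

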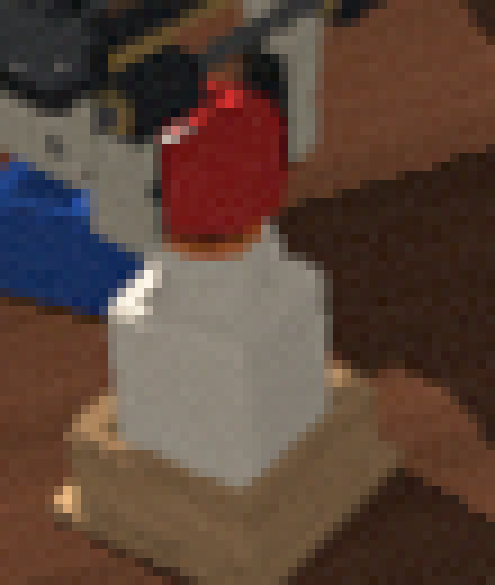

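The enlarged crop shows the cap clear of the mouth: cap top z 0.166, so its lower edge is at 0.138, with the rim at about 0.118, a gap of about 20 mm. The jar's body top is at about 0.099, so the jar is seated. The arm is still, so I'm handing in.

```bash
python3 -c "
from station import arm
print(arm.job_done());s=arm.get_state();print(s['t'],s['eef_pos'],s['width'])"
```

```text
the job is handed in; nothing more can be done
None
the job is handed in; nothing more can be done
```

I lifted the red-capped jar by its cap and set it down into the large wooden holder. I turned the cap about 70° anticlockwise until it came free, then raised it straight up. The job was handed in at about 15 s with the cap still held.

**Last checks:**
- **Cap:** its top is at z 0.166 m, so its lower edge is at about 0.138 m. That is about 20 mm above the rim, measured at 0.118 m. The tool is level to within 0.1°, the joints are still and the grip width is 57.4 mm.
- **Jar:** the body top reads about 0.099 m against 0.098 m expected, so it is standing seated in the holder. It was still in place after the lift.
- **Bystanders:** the ones visible in the last pictures have not moved. The arm hid the pepper mill and the small wooden holder from the top camera, and the mill was checked only in the scene camera.

**Disagreements along the way:**
- My first hand-picked holder corners were 7 mm off the depth measurement. They turned out to be the base outline rather than the rim, and a closer wrist view settled it.
- One yaw fit of the held jar read 6°, based on only part of its face. I discarded it because the stripe and edges agreed on 176–177°.
- I did not measure the cap's angle relative to the jar directly. I inferred about 65° from the tool's turn less the jar's few degrees of play.

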